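# Collect the capped bottles from the capping machine's catch tray

### The job

The capping machine has let three small amber bottles through to its catch tray, but one of them missed its cap. Collect the two capped bottles from the tray and set them down upright on the floor of the grey tote, without dropping them. Leave the bottle without a cap standing where it is in the tray.

Things in the scene. Friction and masses are not known exactly. Their poses are not given: they have to be found in the camera images.
- bottle_a: Capped bottle, amber glass: straight body 42 mm diameter up to 52 mm height, shoulder to 60 mm, grey screw cap 34 mm diameter from 60 to 80 mm (total height 80 mm), 0.12 kg. Origin at the centre of its underside, z up. Starts upright in the tray. The tray's floor is 4 mm and its rim 22 mm above the bench; it is 150 mm wide, 300 mm long.
- bottle_b: Capped bottle, amber glass: straight body 42 mm diameter up to 52 mm height, shoulder to 60 mm, grey screw cap 34 mm diameter from 60 to 80 mm (total height 80 mm), 0.12 kg. Origin at the centre of its underside, z up. Starts upright in the tray. Just like the other; either may go first, anywhere in the tote.
- open_bottle: Bottle without a cap: same body, bare open neck 25 mm wide, 74 mm tall. Origin at the centre of its underside, z up. The three bottles stand in a row along the tray, in any order, 70 to 110 mm apart, up to 20 mm off its centre line. Beyond the row's -y end, 125 mm from the tray place of the last bottle, rises the machine's housing (280 mm tall), with a low chute before it.
- tote: Open grey plastic tote, empty, too heavy to be moved: outside 170 mm along its x, 230 mm along its y, 65 mm high; walls and floor 5 mm thick. Origin at the centre of its underside, on the bench; z up. The bottles stand on its inner floor, 5 mm above the origin.
There are look-alikes about, which are no part of the job. Leave any turquoise look-alike of the bottle_b alone.

How it is judged:
By the outcome, as a careful person would: the job done as asked, in the order asked, and still so for the second after the job is handed in, with the robot touching nothing.
It also fails if it takes over 64 s, if anything falls off the work surface, if the arm or the gripper's body presses on something with over 40 N, if the wrist force passes 120 N, or if a joint passes its speed limit or range.

### The arm

A 7-joint arm with a two-finger parallel gripper is mounted at the origin on the work surface. World frame = base frame: x ahead of the robot, y to its left, z up, the work surface at z = 0. Lengths are in m, angles in rad, forces in N, time in s.
With the tool pointing down it reaches from about 0.35 to 0.9 m from the base axis. Payload 8.1 kg.
Tool frame: the origin (TCP) lies on the centre line of the jaws, within the pads' length; the fingertips stand 14 mm ahead of it and the grasp point (between the pads) lies 5 mm behind it (arm.tip_reach is the distance from the TCP to the fingertips, in m); z points along the fingers, y is the direction in which the jaws open and shut (so a half turn about z gives the same grasp; the last joint's range is limited). The gripper opens to 92 mm and grips with 3 to 60 N. Pads are 19 mm wide; open, the fingers measure 130 mm over their backs; the gripper's body (75 mm by 190 mm) begins 47 mm behind the grasp point.
Start: joints at [-0.103, 0.434, 0.025, 1.573, -0.012, 1.134, -0.075], TCP at [0.625, -0, 0.209] pointing down, gripper open.
Joint ranges: [-2.62, 2.62], [-0.44, 2.09], [-1.27, 1.32], [0.08, 2.57], [-1.32, 4.46], [0.12, 2], [-2.74, 2.74]. Speed limits (rad/s): [2.22, 2.22, 3.01, 3.01, 3.14, 3.14, 3.14].

### API

Orientations are given as a rotation vector (axis times angle).
In Python, from cell import sensors, vision, arm, nets gives the robot as it stands.
- The arm moves only by the shell command python3 -m handwheel 'ROWS' [FORCE]. ROWS is JSON, a list of rows, each an object of numbers: "tx", "ty", "tz": the shift along the tool's x, y, z in cm; "wx", "wy", "wz": the turn, a rotation vector about the tool's x, y, z in degrees; "claw": the opening, from 0 (shut) to 1 (fully open). A call has 1 to 12 rows; each row is the pose to reach, as a shift and turn from the pose commanded when the call began, along the tool's axes at that moment; what a row does not reach only later rows make up. A row lasts 1/12 s, in which the tool goes at most 41.7 mm and 7.16 degrees, less where a joint would pass 70% of its speed; a pose out of reach is approached as far as the arm can. A call with a gripper value outside its range is refused whole. The fingers move at their own pace and stop on an object; FORCE is the grip in N (left out, the last holds). Time passes only in rows, so rows that repeat a pose let the fingers close. It gives the time, the measured TCP pose, the force and the opening at its end, in the units of the state.
- sensors.observe(): the state, without advancing time (a new reading comes with each control period).
- vision.get_image(name): name is "scene" or "side" or "wrist"; returns (picture, depth): 480x640x3 uint8, blue, green, red; 480x640 float32, m along the optical axis (not along the pixel's ray), 0 where there is no reading.
- vision.camera_model(name): a dict with "K" (3x3 intrinsics, pixels), "xyz" and "attitude" of the camera in the world; the wrist camera has in their place "hand_eye" (4x4, takes a point from camera to tool coordinates, whose origin is the TCP and whose axes are the flange's). Camera axes: x right, y down, z forward; pixel columns grow to the right and rows downward; lengths in m; the calibration is good to about 2 mm. The wrist camera is an equidistant fisheye: a pixel r from the principal point sees the ray r / f radians off the axis. A picture is of the moment at which its call begins: read the wrist's pose just before it. camera_model takes no time and is no camera call.
- arm.sign_off(): hands the job in, once; it reports no verdict.
Trained networks look in the newest picture that a camera, given by its name, has taken for a name from the list of things; names that differ only in an ending like _2 or _b are one class to them, and where a whole thing is asked for, a point or a joint stands for the part that bears it (a point fixed in the world has none). Each returns a list of dicts, best first, with "score" (0 to 1); they miss things now and then, are a little off and sometimes report something else, mostly with a low value. They report only what shows in the picture. A call takes as long as a camera call. They do not tell look-alikes from the thing itself.
- nets.cut_out(label, camera): "region" (480x640 bool, what is visible of it) and "uv" ([column, row] in pixels, amid what is visible of it).
The state is a dict: "clock": time; "joints": joint angles; "dq": joint speeds; "joint_efforts": joint torques, N m; "position": TCP position; "ee_rot": TCP orientation; "force": force on the tool from outside, world axes, zero at the start; "ft_torque": the same for the moment, N m; "width": opening from 0.0 (shut) to 1.0 (fully open).
Only numpy, scipy, OpenCV 4.12 (cv2) and the standard library are available. Lean on these libraries where they do the work, as an engineer would, in place of code of your own. Each camera call takes 0.05 s, during which the arm holds its last target.

## Working session

There is one attempt and no reset: what is moved stays moved. The work goes in short steps, Python scripts to look and compute and a shell command to move; the robot and the scene stay as the last step left them, time stands still between calls to the robot, and variables do not carry over. Pictures are saved under pics/ and viewed, and the job is handed in when it is done.

```bash
ls; mkdir -p pics; python3 - <<'E'
from cell import sensors, vision, arm, nets
import cv2
print(sensors.observe())
for n in ("scene","side","wrist"):
    p,d=vision.get_image(n); cv2.imwrite(f"pics/{n}0.png",p)
    print(n,vision.camera_model(n))
E
```

```text
pics
{'clock': 0.0, 'joints': array([-0.10259136,  0.43521658,  0.02498073,  1.57408831, -0.01162798,
        1.13400606, -0.07506151]), 'dq': array([ 0.0013343 ,  0.00016736, -0.00073931,  0.00059273,  0.00031677,
        0.0003495 ,  0.00156417]), 'joint_efforts': array([ 3.89017032e-04, -6.67853522e+01,  9.84863900e-01, -3.14464223e+01,
       -6.05165795e-02,  4.27553023e-02,  1.12382318e-04]), 'position': array([ 6.24460476e-01, -6.00137939e-05,  2.07852460e-01]), 'ee_rot': array([-2.22078241e+00, -2.22065192e+00,  1.87533350e-03]), 'force': array([-0.13169422,  1.24440867, -0.01248142]), 'ft_torque': array([0.01809546, 0.03426414, 0.04083677]), 'width': 1.0048117201110138}
scene {'K': array([[551.50271725,   0.        , 321.41738284],
       [  0.        , 551.50271725, 240.40670697],
       [  0.        ,   0.        ,   1.        ]]), 'xyz': array([1.14441248, 0.26098526, 0.74762061]), 'attitude': array([-1.44238847, -2.16784316,  0.87426588])}
side {'K': array([[493.00908279,   0.        , 329.03996431],
       [  0.        , 493.00908279, 236.81990024],
       [  0.        ,   0.        ,   1.        ]]), 'xyz': array([0.10686181, 0.49310717, 0.65627899]), 'attitude': array([-0.97857159,  2.48249294, -1.06416722])}
wrist {'K': array([[371.64829954,   0.        , 321.86694769],
       [  0.        , 371.64829954, 239.21397315],
       [  0.        ,   0.        ,   1.        ]]), 'hand_eye': array([[-5.81463919e-04, -9.52089416e-01, -3.05819237e-01,
         8.37151292e-02],
       [ 9.99999814e-01, -4.97477852e-04, -3.52562561e-04,
         8.34513298e-04],
       [ 1.83532786e-04, -3.05819385e-01,  9.52089528e-01,
        -1.74423543e-01],
       [ 0.00000000e+00,  0.00000000e+00,  0.00000000e+00,
         1.00000000e+00]])}
```

View pics/scene0.png

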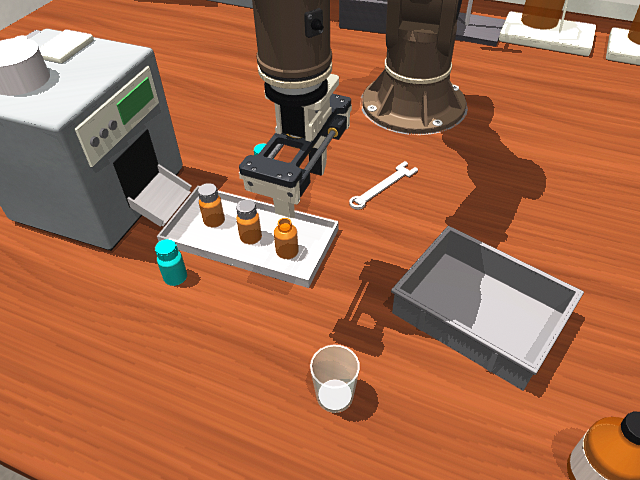

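View pics/side0.png

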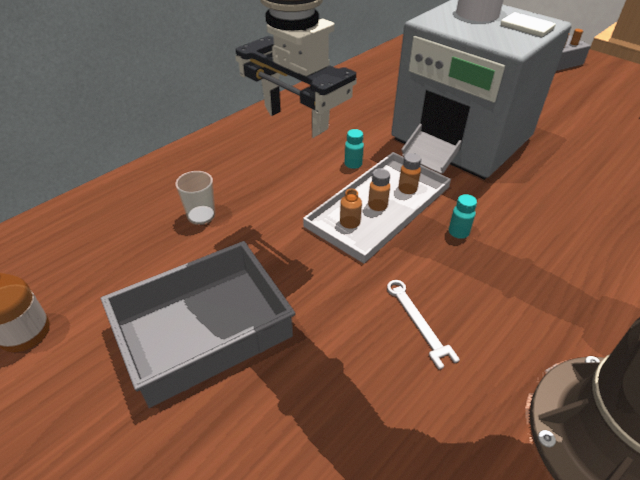

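View pics/wrist0.png

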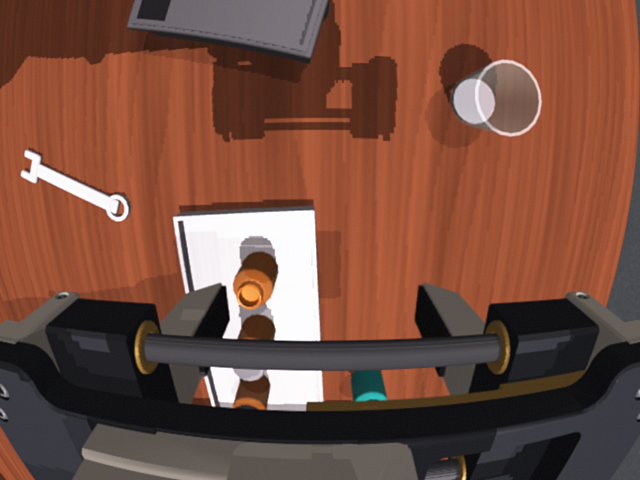

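Scene view: three amber bottles stand in the tray. They are grey-capped at (210,205) and (247,222), and uncapped at (286,240). There are turquoise look-alikes at (171,262) and (260,150), and a large amber jar at (610,450). The tote is at (490,300). The side view agrees: caps at (411,163) and (380,178), open neck at (351,196).

```bash
cat > h.py <<'E'
import numpy as np, cv2
from scipy.spatial.transform import Rotation as R
from cell import sensors, vision, arm, nets
def cloud(cam):
    p,d=vision.get_image(cam); m=vision.camera_model(cam); K=m["K"]
    v,u=np.mgrid[:480,:640]
    P=np.stack([(u-K[0,2])/K[0,0]*d,(v-K[1,2])/K[1,1]*d,d],-1)
    W=P@R.from_rotvec(m["attitude"]).as_matrix().T+m["xyz"]
    W[d==0]=np.nan
    return p,W
E
python3 - <<'E'
from h import *
from scipy.optimize import least_squares
def circ(q,r):
    return least_squares(lambda c: np.hypot(*(q-c).T)-r,q.mean(0),loss='soft_l1',f_scale=.001).x
for cam in("scene","side"):
    p,W=cloud(cam)
    for lab in ("bottle_a","open_bottle","tote"):
        for o in nets.cut_out(lab,cam):
            g=o["region"]; w=W[g]; w=w[~np.isnan(w[:,0])]
            if len(w)<30: continue
            hi=w[w[:,2]>np.percentile(w[:,2],85)]
            body=w[(w[:,2]>.02)&(w[:,2]<.05)]
            print(cam,lab,round(o["score"],2),np.round(o["uv"]),"bgr",np.median(p[g],0),"zmax",np.percentile(w[:,2],[2,50,98]).round(3),"top",hi.mean(0).round(4), "bodyc",circ(body[:,:2],.021).round(4) if len(body)>20 else None)
            if lab=="tote":
                rim=w[(w[:,2]>.060)&(w[:,2]<.07)][:,:2]; fl=w[w[:,2]<.012]
                print("rim",cv2.minAreaRect(rim.astype(np.float32)),"floor",cv2.minAreaRect(fl[:,:2].astype(np.float32)))
    # tray rim: white
    hsv=cv2.cvtColor(p,cv2.COLOR_BGR2HSV)
    m=(hsv[...,1]<40)&(hsv[...,2]>150)&(W[...,2]>.0)&(W[...,2]<.03)&(W[...,1]<.05)
    n,l,s,c=cv2.connectedComponentsWithStats(m.astype(np.uint8))
    for i in range(1,n):
        if s[i,4]>1500: print("white",s[i],cv2.minAreaRect(W[l==i][:,:2].astype(np.float32)))
E
```

```text
scene bottle_a 0.81 [168. 263.] bgr [105. 114.  12.] zmax [0.    0.051 0.081] top [ 0.6821 -0.2301  0.0807] bodyc [ 0.6804 -0.2324]
scene bottle_a 0.78 [208. 204.] bgr [ 44.   79.  130.5] zmax [0.008 0.056 0.086] top [ 0.5359 -0.2388  0.0845] bodyc [ 0.5343 -0.2398]
scene bottle_a 0.74 [250. 221.] bgr [ 46.  80. 131.] zmax [0.004 0.055 0.085] top [ 0.5491 -0.1509  0.0843] bodyc [ 0.5466 -0.1532]
scene bottle_a 0.48 [256. 146.] bgr [255. 255.   0.] zmax [0.073 0.08  0.083] top [ 0.4142 -0.1929  0.1047] bodyc None
scene open_bottle 0.77 [284. 240.] bgr [ 29.5  81.  137. ] zmax [0.005 0.05  0.078] top [ 0.5559 -0.0729  0.0754] bodyc [ 0.5536 -0.0742]
white [ 157  186  181   94 5750] ((0.5451865196228027, -0.15719228982925415), (0.15299370884895325, 0.3020244836807251), 2.014364242553711)
side bottle_a 0.97 [411. 174.] bgr [ 48.  69. 101.] zmax [0.006 0.053 0.085] top [ 0.5336 -0.2363  0.0846] bodyc [ 0.5355 -0.2388]
side bottle_a 0.83 [381. 188.] bgr [ 58.  71. 104.] zmax [0.009 0.055 0.086] top [ 0.5464 -0.1508  0.0847] bodyc [ 0.5479 -0.1523]
side bottle_a 0.75 [465. 214.] bgr [83. 88. 33.] zmax [0.002 0.051 0.081] top [ 0.385  -0.2008  0.0807] bodyc [ 0.3855 -0.2033]
side bottle_a 0.68 [352. 149.] bgr [83. 88. 33.] zmax [0.001 0.048 0.081] top [ 0.6802 -0.2296  0.0803] bodyc [ 0.6816 -0.2316]
side open_bottle 0.65 [349. 209.] bgr [ 44.  72. 106.] zmax [0.007 0.05  0.079] top [ 0.5535 -0.0719  0.0755] bodyc [ 0.5549 -0.0734]
side tote 0.76 [198. 320.] bgr [ 97.  97. 100.] zmax [0.003 0.013 0.066] top [0.5461 0.2958 0.0649] bodyc [0.551  0.2775]
rim ((0.5585293173789978, 0.27889111638069153), (0.24083992838859558, 0.18289819359779358), 74.94249725341797) floor ((0.5875012874603271, 0.2613770365715027), (0.2670000493526459, 0.24423907697200775), 75.00152587890625)
white [ 304  156  143   99 3892] ((0.5536041259765625, -0.15349362790584564), (0.16859686374664307, 0.29968592524528503), 2.1515140533447266)
```

```bash
python3 - <<'E'
from h import *
p,_=vision.get_image("side"); q,_=vision.get_image("scene")
a=cv2.resize(p[130:250,310:490],(540,360),interpolation=cv2.INTER_CUBIC); b=cv2.resize(q[170:290,150:330],(540,360)[:2])
cv2.imwrite("pics/crop1.png",cv2.resize(np.hstack([a,b]),(800,267)))
E
python3 -m handwheel '[{"tx":-3,"ty":-1,"claw":0.75},{"tx":-6,"ty":-2,"claw":0.75},{"tx":-9,"ty":-3,"claw":0.75},{"tx":-12,"ty":-5,"claw":0.75},{"tx":-15,"ty":-6,"claw":0.75},{"tx":-18,"ty":-7,"claw":0.75},{"tx":-21,"ty":-8,"claw":0.75},{"tx":-23,"ty":-8.5,"claw":0.75},{"tx":-23.85,"ty":-9,"claw":0.75},{"tx":-23.85,"ty":-9,"claw":0.75},{"tx":-23.85,"ty":-9,"claw":0.75}]' 15
```

```text
invalid input
```

View pics/crop1.png

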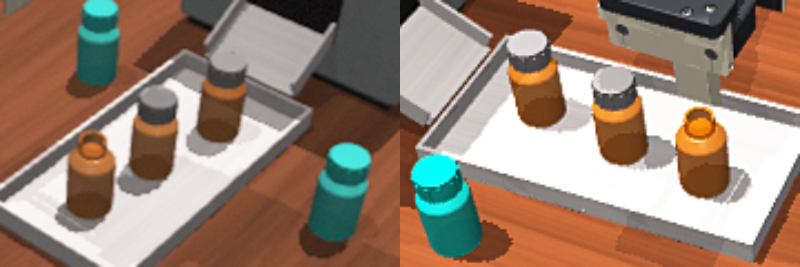

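The crops confirm it: the two bottles nearest the chute have grey caps, and the one at the +y end has an open neck. The call was refused as invalid, so I'll retry with every key written out.

```bash
python3 -m handwheel '[{"tx":-3,"ty":-1,"tz":0,"wx":0,"wy":0,"wz":0,"claw":0.75},{"tx":-6,"ty":-2,"tz":0,"wx":0,"wy":0,"wz":0,"claw":0.75},{"tx":-9,"ty":-3,"tz":0,"wx":0,"wy":0,"wz":0,"claw":0.75},{"tx":-12,"ty":-5,"tz":0,"wx":0,"wy":0,"wz":0,"claw":0.75},{"tx":-15,"ty":-6,"tz":0,"wx":0,"wy":0,"wz":0,"claw":0.75},{"tx":-18,"ty":-7,"tz":0,"wx":0,"wy":0,"wz":0,"claw":0.75},{"tx":-21,"ty":-8,"tz":0,"wx":0,"wy":0,"wz":0,"claw":0.75},{"tx":-23,"ty":-8.5,"tz":0,"wx":0,"wy":0,"wz":0,"claw":0.75},{"tx":-23.8,"ty":-9,"tz":0,"wx":0,"wy":0,"wz":0,"claw":0.75},{"tx":-23.8,"ty":-9,"tz":0,"wx":0,"wy":0,"wz":0,"claw":0.75}]' 15
```

```text
clock: 1.48
position: [0.5337, -0.2405, 0.2087]
ee_rot: [2.226, 2.217, -0.001]
force: [0.5, -0.6, 0.2]
width: 0.755
```

```bash
python3 -m handwheel '[{"tx":0.1,"ty":0.1,"tz":3,"wx":0,"wy":0,"wz":0,"claw":0.75},{"tx":0.1,"ty":0.1,"tz":6,"wx":0,"wy":0,"wz":0,"claw":0.75},{"tx":0.1,"ty":0.1,"tz":8.5,"wx":0,"wy":0,"wz":0,"claw":0.75},{"tx":0.1,"ty":0.1,"tz":9.5,"wx":0,"wy":0,"wz":0,"claw":0.75},{"tx":0.1,"ty":0.1,"tz":9.5,"wx":0,"wy":0,"wz":0,"claw":0.75},{"tx":0.1,"ty":0.1,"tz":9.5,"wx":0,"wy":0,"wz":0,"claw":0.75}]' 15
python3 - <<'E'
from h import *
for n in("side","wrist"):
    p,_=vision.get_image(n); cv2.imwrite(f"pics/{n}1.png",p)
a=cv2.imread("pics/side1.png")[60:300,240:560];b=cv2.imread("pics/wrist1.png")
cv2.imwrite("pics/c2.png",np.hstack([cv2.resize(a,(400,300)),cv2.resize(b,(400,300))]))
E
```

```text
clock: 1.98
position: [0.5367, -0.2359, 0.1141]
ee_rot: [-2.22, -2.223, -0.001]
force: [-0.1, -0.5, 0.1]
width: 0.751
```

View pics/c2.png

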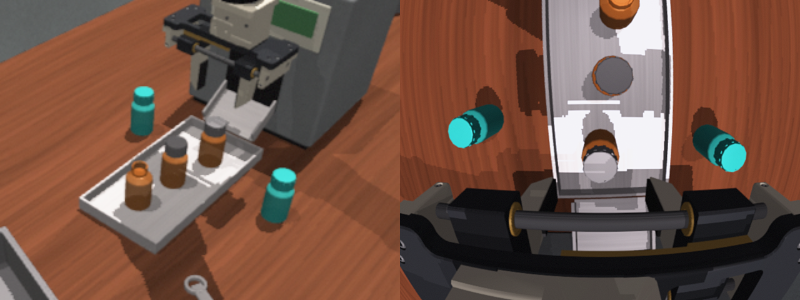

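Side view: the gripper hangs over the bottle nearest the chute. Wrist view: that bottle's cap is at about (320,267) full-size, centred between the jaws. I'll check this numerically.

```bash
cat >> h.py <<'E'
def wpix(Pt):   # tool point -> wrist pixel
    m=vision.camera_model("wrist");T=np.linalg.inv(m["hand_eye"]);c=T[:3,:3]@Pt+T[:3,3];K=m["K"]
    th=np.arctan2(np.hypot(c[0],c[1]),c[2]);s=K[0,0]*th/np.hypot(c[0],c[1])
    return np.array([K[0,2]+s*c[0],K[1,2]+s*c[1]])
def wray(uv):
    m=vision.camera_model("wrist");K=m["K"];d=np.array(uv,float)-K[:2,2];r=np.hypot(*d);th=r/K[0,0]
    c=np.array([*(d/r*np.sin(th)),np.cos(th)]);H=m["hand_eye"];return H[:3,:3]@c,H[:3,3]
def wplane(uv,z,s=None):
    s=s or sensors.observe();Rm=R.from_rotvec(s["ee_rot"]).as_matrix();v,o=wray(uv);v=Rm@v;o=Rm@o+s["position"]
    return o+v*(z-o[2])/v[2]
E
python3 - <<'E'
from h import *
for i in range(3):
    s=sensors.observe(); p,d=vision.get_image("wrist"); print(s["position"].round(4),s["ee_rot"].round(3))
for o in nets.cut_out("bottle_a","wrist"): 
    g=o["region"];v,u=np.nonzero(g);print(o["score"],o["uv"],u.min(),u.max(),v.min(),v.max(),wplane(o["uv"],.06).round(3))
# cap top: grey pixels in crop
hsv=cv2.cvtColor(p,cv2.COLOR_BGR2HSV)
cv2.imwrite("pics/c3.png",cv2.resize(p[190:310,250:390],(700,600)))
print("expected cap-top centre px",wpix(np.array([0,0,s["position"][2]-.084])))
E
```

```text
[ 0.5374 -0.2369  0.1153] [2.219e+00 2.220e+00 2.000e-03]
[ 0.5373 -0.237   0.1154] [2.219e+00 2.220e+00 2.000e-03]
[ 0.5372 -0.2372  0.1153] [2.22e+00 2.22e+00 2.00e-03]
0.75 [513.6, 235.4] 468 553 197 273 [ 0.674 -0.224  0.06 ]
0.71 [339.2, 118.0] 306 373 88 152 [ 0.548 -0.15   0.06 ]
0.67 [121.8, 203.3] 77 166 166 235 [ 0.398 -0.201  0.06 ]
0.64 [317.3, 244.3] 290 350 206 291 [ 0.535 -0.231  0.06 ]
expected cap-top centre px [320.62267623 267.35320764]
```

View pics/c3.png

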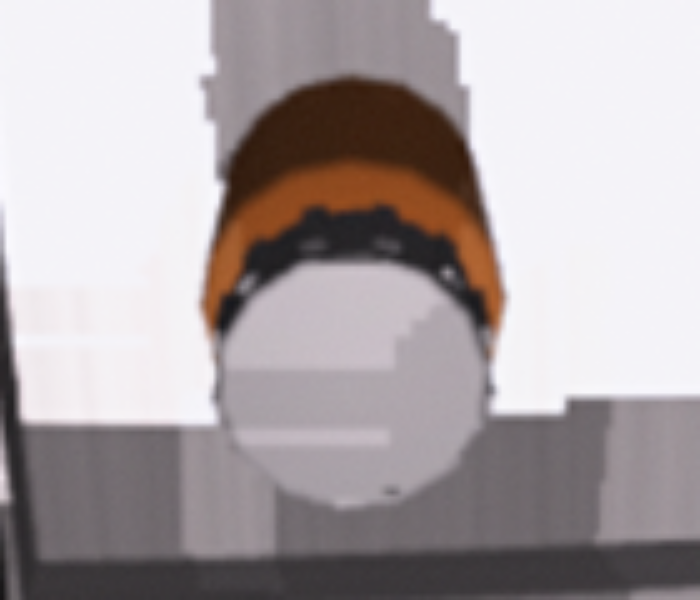

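The cap top's centre is at (320.6, 266.4), against an expected (320.6, 267.4). It's aligned, so I'll descend and grip.

```bash
python3 -m handwheel '[{"tx":0,"ty":-0.1,"tz":2.5,"wx":0,"wy":0,"wz":0,"claw":0.75},{"tx":0,"ty":-0.1,"tz":5,"wx":0,"wy":0,"wz":0,"claw":0.75},{"tx":0,"ty":-0.1,"tz":6.5,"wx":0,"wy":0,"wz":0,"claw":0.75},{"tx":0,"ty":-0.1,"tz":7.2,"wx":0,"wy":0,"wz":0,"claw":0.75},{"tx":0,"ty":-0.1,"tz":7.2,"wx":0,"wy":0,"wz":0,"claw":0.75},{"tx":0,"ty":-0.1,"tz":7.2,"wx":0,"wy":0,"wz":0,"claw":0.3},{"tx":0,"ty":-0.1,"tz":7.2,"wx":0,"wy":0,"wz":0,"claw":0.3},{"tx":0,"ty":-0.1,"tz":7.2,"wx":0,"wy":0,"wz":0,"claw":0.3},{"tx":0,"ty":-0.1,"tz":7.2,"wx":0,"wy":0,"wz":0,"claw":0.3},{"tx":0,"ty":-0.1,"tz":7.2,"wx":0,"wy":0,"wz":0,"claw":0.3},{"tx":0,"ty":-0.1,"tz":7.2,"wx":0,"wy":0,"wz":0,"claw":0.3}]' 20
```

```text
clock: 3.2
position: [0.5353, -0.2371, 0.0421]
ee_rot: [2.221, 2.221, 0.001]
force: [1.4, -0.4, -0.5]
width: 0.367
```

Width 0.367 is about 34 mm, which is the cap's size and not the body's 42 mm. I'll look before lifting.

```bash
python3 - <<'E'
from h import *
for n in("side","scene","wrist"):
    p,_=vision.get_image(n); cv2.imwrite(f"pics/{n}4.png",p)
s=sensors.observe();print(s["width"],s["position"],s["force"])
a=cv2.imread("pics/side4.png")[80:260,320:520];b=cv2.imread("pics/scene4.png")[140:300,140:320];c=cv2.imread("pics/wrist4.png")
cv2.imwrite("pics/c4.png",np.hstack([cv2.resize(a,(266,300)),cv2.resize(b,(266,300)),cv2.resize(c,(268,300))]))
E
```

```text
0.3614720196574828 [ 0.53536012 -0.23709438  0.04201945] [0.7449143  0.10136531 3.8744166 ]
```

View pics/c4.png

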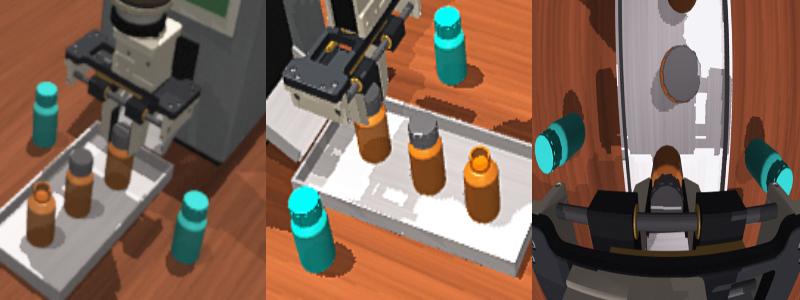

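View pics/wrist4.png

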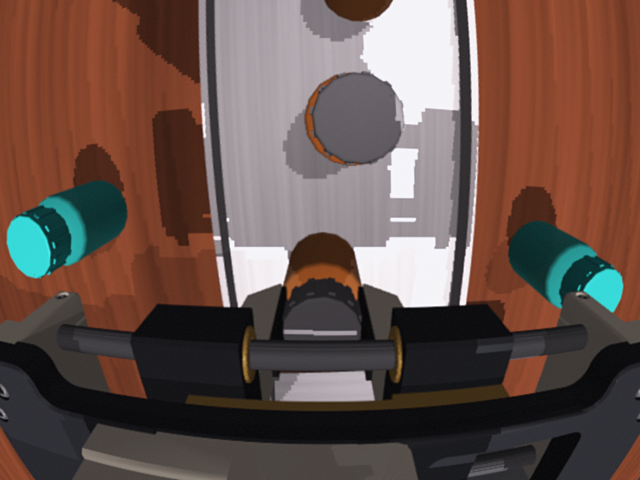

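```bash
python3 - <<'E'
from h import *
a=cv2.imread("pics/side4.png")[110:230,360:480];b=cv2.imread("pics/scene4.png")[150:270,150:270]
cv2.imwrite("pics/c5.png",np.hstack([cv2.resize(a,(400,400),interpolation=2),cv2.resize(b,(400,400),interpolation=2)]))
print(wpix(np.array([0,0,.042-.084])))
E
```

```text
[320.04864194 333.22289249]
```

View pics/c5.png

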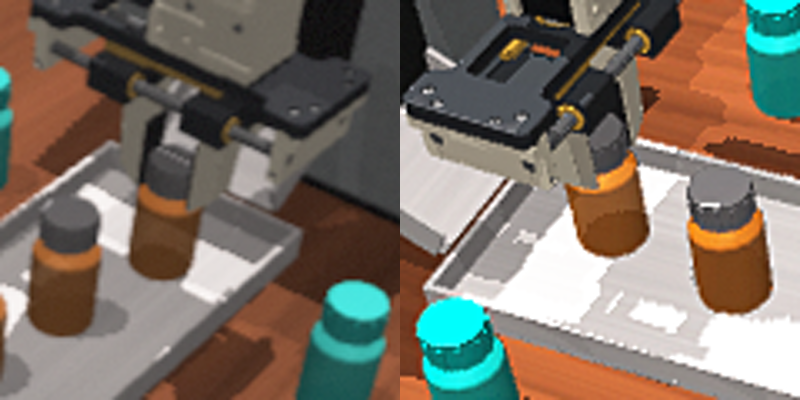

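The bottle sits toward the +y edge of the jaws. I'll measure the bottle and the fingers in depth.

```bash
python3 - <<'E'
from h import *
from scipy.optimize import least_squares
def circ(q,r):
    return least_squares(lambda c: np.hypot(*(q-c).T)-r,q.mean(0),loss='soft_l1',f_scale=.001).x
for cam in("scene","side"):
    p,W=cloud(cam)
    hsv=cv2.cvtColor(p,cv2.COLOR_BGR2HSV)
    am=(hsv[...,0]<18)&(hsv[...,1]>150)&(abs(W[...,0]-.54)<.05)&(abs(W[...,1]+.225)<.04)
    for lo,hi in((.01,.03),(.03,.045),(.045,.055)):
        b=am&(W[...,2]>lo)&(W[...,2]<hi)
        print(cam,lo,b.sum(),circ(W[b][:,:2],.021).round(4) if b.sum()>15 else "")
    g=(hsv[...,1]<80)&(abs(W[...,0]-.535)<.1)&(W[...,1]<-.19)&(W[...,1]>-.30)&(W[...,2]>.024)&(W[...,2]<.09)
    q=W[g]; 
    for z in np.arange(.024,.09,.008):
        k=q[(q[:,2]>=z)&(q[:,2]<z+.008)]
        for side in(k[k[:,0]<.535],k[k[:,0]>=.535]):
            if len(k)and len(side): print("  z%.3f"%z,len(side),np.percentile(side[:,0],[5,50,95]).round(3),np.percentile(side[:,1],[5,50,95]).round(3))
    for o in nets.cut_out("bottle_a",cam):print(o["score"],o["uv"],np.nanmedian(W[o["region"]],0).round(3))
E
```

```text
scene 0.01 160 [ 0.5341 -0.2397]
scene 0.03 130 [ 0.5338 -0.2398]
scene 0.045 80 [ 0.5339 -0.24  ]
  z0.024 5 [0.477 0.526 0.529] [-0.245 -0.22  -0.219]
  z0.024 11 [0.579 0.621 0.625] [-0.298 -0.254 -0.192]
  z0.032 2 [0.522 0.523 0.525] [-0.223 -0.222 -0.221]
  z0.048 2 [0.52  0.523 0.525] [-0.225 -0.223 -0.221]
  z0.056 4 [0.513 0.514 0.515] [-0.23  -0.229 -0.227]
  z0.064 19 [0.505 0.516 0.531] [-0.23  -0.228 -0.223]
  z0.064 27 [0.537 0.546 0.559] [-0.23  -0.227 -0.223]
  z0.072 35 [0.502 0.514 0.532] [-0.231 -0.228 -0.222]
  z0.072 62 [0.539 0.554 0.569] [-0.239 -0.228 -0.223]
  z0.080 71 [0.505 0.523 0.533] [-0.236 -0.23  -0.224]
  z0.080 79 [0.536 0.547 0.568] [-0.238 -0.228 -0.224]
  z0.088 7 [0.506 0.516 0.517] [-0.232 -0.229 -0.226]
  z0.088 12 [0.557 0.568 0.57 ] [-0.238 -0.229 -0.227]
0.98 [248.0, 219.3] [ 0.559 -0.144  0.057]
0.82 [170.0, 264.0] [ 0.691 -0.222  0.052]
0.69 [212.7, 210.2] [ 0.546 -0.226  0.044]
0.65 [264.0, 164.5] [ 0.398 -0.196  0.051]
side 0.01 119 [ 0.5347 -0.2389]
side 0.03 35 [ 0.5349 -0.2389]
side 0.045 47 [ 0.5345 -0.2393]
  z0.024 11 [0.474 0.476
[... 320 characters left out ...]
.514 0.516] [-0.228 -0.228 -0.228]
  z0.056 5 [0.551 0.554 0.556] [-0.231 -0.228 -0.228]
  z0.064 40 [0.507 0.521 0.532] [-0.229 -0.226 -0.222]
  z0.064 28 [0.536 0.552 0.562] [-0.229 -0.227 -0.221]
  z0.072 65 [0.501 0.514 0.533] [-0.24  -0.226 -0.221]
  z0.072 44 [0.537 0.553 0.566] [-0.23  -0.226 -0.221]
  z0.080 104 [0.5   0.523 0.534] [-0.246 -0.228 -0.222]
  z0.080 96 [0.536 0.544 0.563] [-0.25  -0.232 -0.223]
  z0.088 10 [0.5   0.507 0.515] [-0.238 -0.228 -0.227]
  z0.088 15 [0.55  0.555 0.567] [-0.245 -0.228 -0.224]
0.81 [351.0, 150.2] [ 0.672 -0.218  0.049]
0.79 [410.0, 174.8] [ 0.528 -0.223  0.048]
0.75 [463.3, 215.7] [ 0.38  -0.189  0.05 ]
0.7 [377.6, 189.3] [ 0.54  -0.139  0.052]
```

```bash
python3 - <<'E'
from h import *
print("tip",arm.tip_reach,[a for a in dir(arm) if a[0]!='_'])
s=sensors.observe();print(s["joints"].round(3))
p,d=vision.get_image("wrist")
# camera height over tray floor from wrist depth at tray/bench pixels
m=vision.camera_model("wrist");Rm=R.from_rotvec(s["ee_rot"]).as_matrix()
for uv in((250,200),(420,200),(100,100),(550,150),(353,118)):
    v,o=wray(uv); H=m["hand_eye"];c=H[:3,:3].T@v; P=Rm@(o+v/c[2]*d[uv[1],uv[0]])+s["position"]
    print(uv,P.round(4))
E
```

```text
tip 0.014 ['PlanningError', 'sign_off', 'tip_reach']
[ 0.277  0.555  0.068  1.849 -0.054  0.738  0.375]
(250, 200) [ 0.4933 -0.1979  0.0016]
(420, 200) [ 0.5951 -0.1974  0.0028]
(100, 100) [ 0.3927 -0.1285 -0.001 ]
(550, 150) [ 0.6887 -0.1614 -0.0029]
(353, 118) [ 0.5473 -0.1513  0.0816]
```

The bottle hasn't moved and is upright at (0.5345,-0.239). The fingers have closed centrally on its 34 mm cap, because the real fingertips end at about z=0.06. That is a sound grip. I'll raise the force a little, lift, and check.

```bash
python3 -m handwheel '[{"tx":0,"ty":0,"tz":0,"wx":0,"wy":0,"wz":0,"claw":0.2},{"tx":0,"ty":0,"tz":-1,"wx":0,"wy":0,"wz":0,"claw":0.2},{"tx":0,"ty":0,"tz":-2.5,"wx":0,"wy":0,"wz":0,"claw":0.2},{"tx":0,"ty":0,"tz":-4,"wx":0,"wy":0,"wz":0,"claw":0.2},{"tx":0,"ty":0,"tz":-4,"wx":0,"wy":0,"wz":0,"claw":0.2},{"tx":0,"ty":0,"tz":-4,"wx":0,"wy":0,"wz":0,"claw":0.2}]' 25
python3 - <<'E'
from h import *
s=sensors.observe();print(s["force"],s["width"])
p,_=vision.get_image("side");q,_=vision.get_image("scene")
cv2.imwrite("pics/c6.png",np.hstack([cv2.resize(p[90:230,350:490],(400,400)),cv2.resize(q[130:270,150:290],(400,400))]))
E
```

```text
clock: 4.1
position: [0.5353, -0.2371, 0.0823]
ee_rot: [2.221, 2.22, 0.001]
force: [-0.2, 0.8, -2.0]
width: 0.367
[-0.16544013  0.79269061 -2.03311505] 0.3671093165652746
```

View pics/c6.png

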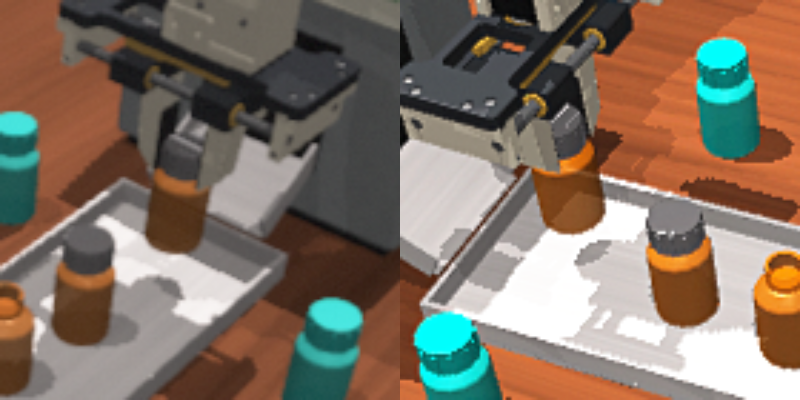

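It lifted upright with the expected weight. Next: raise it further, then carry it toward the tote.

```bash
python3 -m handwheel '[{"tx":0,"ty":0,"tz":-2,"wx":0,"wy":0,"wz":0,"claw":0.2},{"tx":0,"ty":0,"tz":-5,"wx":0,"wy":0,"wz":0,"claw":0.2},{"tx":1,"ty":0,"tz":-8,"wx":0,"wy":0,"wz":0,"claw":0.2},{"tx":3,"ty":0,"tz":-9,"wx":0,"wy":0,"wz":0,"claw":0.2},{"tx":6,"ty":0,"tz":-9,"wx":0,"wy":0,"wz":0,"claw":0.2},{"tx":9,"ty":0,"tz":-9,"wx":0,"wy":0,"wz":0,"claw":0.2},{"tx":12,"ty":0,"tz":-9,"wx":0,"wy":0,"wz":0,"claw":0.2},{"tx":15,"ty":0.5,"tz":-9,"wx":0,"wy":0,"wz":0,"claw":0.2},{"tx":18,"ty":1,"tz":-9,"wx":0,"wy":0,"wz":0,"claw":0.2},{"tx":21,"ty":1.5,"tz":-9,"wx":0,"wy":0,"wz":0,"claw":0.2},{"tx":24,"ty":2,"tz":-9,"wx":0,"wy":0,"wz":0,"claw":0.2},{"tx":27,"ty":2.5,"tz":-9,"wx":0,"wy":0,"wz":0,"claw":0.2}]' && python3 -m handwheel '[{"tx":3,"ty":0,"tz":0,"wx":0,"wy":0,"wz":0,"claw":0.2},{"tx":6,"ty":0,"tz":0,"wx":0,"wy":0,"wz":0,"claw":0.2},{"tx":9,"ty":0,"tz":0,"wx":0,"wy":0,"wz":0,"claw":0.2},{"tx":12,"ty":0.5,"tz":0,"wx":0,"wy":0,"wz":0,"claw":0.2},{"tx":15,"ty":1,"tz":0,"wx":0,"wy":0,"wz":0,"claw":0.2},{"tx":18,"ty":1,"tz":0,"wx":0,"wy":0,"wz":0,"claw":0.2},{"tx":21,"ty":1,"tz":0,"wx":0,"wy":0,"wz":0,"claw":0.2},{"tx":24,"ty":1,"tz":0,"wx":0,"wy":0,"wz":0,"claw":0.2},{"tx":27,"ty":1,"tz":0,"wx":0,"wy":0,"wz":0,"claw":0.2},{"tx":29,"ty":1,"tz":0,"wx":0,"wy":0,"wz":0,"claw":0.2},{"tx":29.4,"ty":1,"tz":0,"wx":0,"wy":0,"wz":0,"claw":0.2},{"tx":29.4,"ty":1,"tz":0,"wx":0,"wy":0,"wz":0,"claw":0.2}]'
python3 - <<'E'
from h import *
s=sensors.observe();print(s["force"],s["width"],s["position"],s["ee_rot"])
p,W=cloud("scene");q,W2=cloud("side")
cv2.imwrite("pics/c7.png",np.hstack([cv2.resize(p,(400,300)),cv2.resize(q,(400,300))]))
for P,w in((p,W),(q,W2)):
    hsv=cv2.cvtColor(P,cv2.COLOR_BGR2HSV)
    b=(hsv[...,0]<18)&(hsv[...,1]>120)&(abs(w[...,0]-.57)<.05)&(abs(w[...,1]-.327)<.06)&(w[...,2]>.09)
    print(b.sum(),np.percentile(w[b],[3,50,97],axis=0).round(3) if b.any() else "")
    r=(hsv[...,1]<60)&(w[...,2]>.06)&(w[...,2]<.069)&(w[...,1]>.1)&(w[...,1]<.45)&(abs(w[...,0]-.56)<.16)
    n,l,st,c=cv2.connectedComponentsWithStats(cv2.dilate(r.astype(np.uint8),np.ones((3,3))))
    k=1+st[1:,4].argmax(); print(cv2.minAreaRect(w[r&(l==k)][:,:2].astype(np.float32)))
E
```

```text
clock: 5.2
position: [0.5593, 0.0344, 0.1705]
ee_rot: [-2.221, -2.221, 0.002]
force: [0.3, -0.1, -0.8]
width: 0.364
clock: 6.2
position: [0.5687, 0.3288, 0.1701]
ee_rot: [-2.217, -2.224, 0.003]
force: [-0.0, -0.4, -1.6]
width: 0.364
[-0.0494959  -0.39055637 -1.55523941] 0.36355075885252186 [0.56869962 0.32880752 0.17005104] [-2.21706443 -2.22405492  0.00300285]
849 [[0.571 0.287 0.136]
 [0.585 0.324 0.162]
 [0.589 0.355 0.419]]
((0.5581742525100708, 0.27719128131866455), (0.24001558125019073, 0.182760089635849), 74.84681701660156)
891 [[0.548 0.311 0.136]
 [0.552 0.335 0.162]
 [0.573 0.346 0.188]]
((0.5582830905914307, 0.27960920333862305), (0.24003873765468597, 0.18152296543121338), 75.05257415771484)
```

View pics/c7.png

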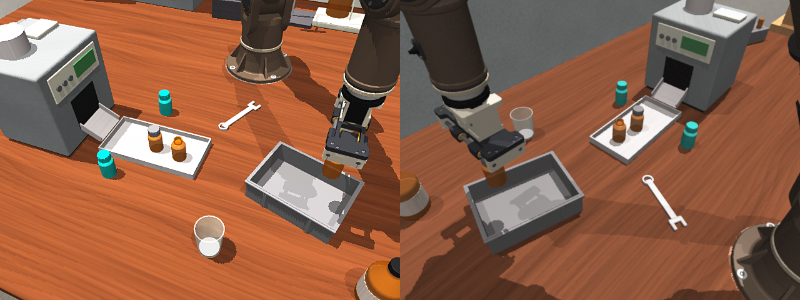

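```bash
python3 - <<'E'
from h import *
q,w=cloud("side");p,v=cloud("scene")
for W in(w,v):
    b=(W[...,2]>.03)&(W[...,2]<.13)&(W[...,1]>.38)&(W[...,0]>.3)&(W[...,0]<1)
    print(b.sum(),np.percentile(W[b],[2,50,98],axis=0).round(3))
E
python3 -m handwheel '[{"tx":0,"ty":0.1,"tz":2.5,"wx":0,"wy":0,"wz":0,"claw":0.2},{"tx":0,"ty":0.1,"tz":5,"wx":0,"wy":0,"wz":0,"claw":0.2},{"tx":0,"ty":0.1,"tz":5,"wx":0,"wy":0,"wz":0,"claw":0.2}]'
```

```text
3414 [[0.498 0.382 0.032]
 [0.722 0.454 0.065]
 [0.754 0.498 0.12 ]]
4040 [[0.503 0.383 0.034]
 [0.772 0.45  0.093]
 [0.794 0.486 0.126]]
clock: 6.65
position: [0.569, 0.3235, 0.1171]
ee_rot: [-2.223, -2.219, 0.012]
force: [-1.2, -0.9, -1.8]
width: 0.361
```

```bash
python3 -m handwheel '[{"tx":0,"ty":0,"tz":2,"wx":0,"wy":0,"wz":0,"claw":0.2},{"tx":0,"ty":0,"tz":4,"wx":0,"wy":0,"wz":0,"claw":0.2},{"tx":0,"ty":0,"tz":5.5,"wx":0,"wy":0,"wz":0,"claw":0.2},{"tx":0,"ty":0,"tz":6.5,"wx":0,"wy":0,"wz":0,"claw":0.2},{"tx":0,"ty":0,"tz":7.2,"wx":0,"wy":0,"wz":0,"claw":0.2},{"tx":0,"ty":0,"tz":7.2,"wx":0,"wy":0,"wz":0,"claw":0.2},{"tx":0,"ty":0,"tz":7.2,"wx":0,"wy":0,"wz":0,"claw":0.2}]'
python3 - <<'E'
from h import *
for i in range(3):
    s=sensors.observe();print(s["position"].round(4),s["force"].round(2));p,W=cloud("side")
hsv=cv2.cvtColor(p,cv2.COLOR_BGR2HSV)
cv2.imwrite("pics/c8.png",cv2.resize(p[200:420,90:310],(500,500)))
E
```

```text
clock: 7.23
position: [0.5715, 0.3269, 0.0503]
ee_rot: [2.222, 2.221, 0.001]
force: [0.1, -0.8, -0.5]
width: 0.364
[0.5715 0.3269 0.0503] [ 0.13 -0.79 -0.54]
[0.5717 0.3272 0.0507] [-0.47 -0.82 -0.74]
[0.5718 0.3273 0.0509] [ 0.97  0.05 -1.4 ]
```

View pics/c8.png

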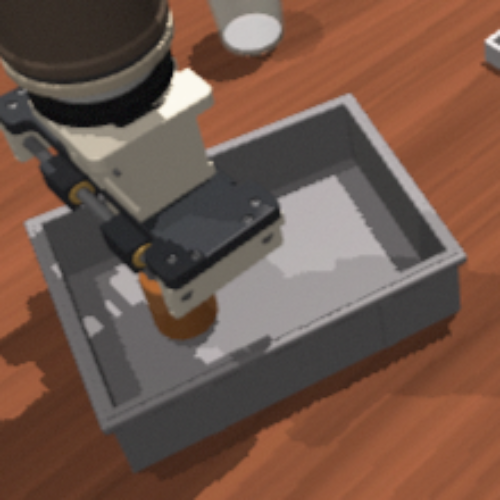

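Inside the tote, the bottle is upright about 8 mm above the floor and clear of the walls. I'll lower it in small steps, watching the force.

```bash
python3 -m handwheel '[{"tx":0,"ty":0,"tz":0.3,"wx":0,"wy":0,"wz":0,"claw":0.2},{"tx":0,"ty":0,"tz":0.6,"wx":0,"wy":0,"wz":0,"claw":0.2},{"tx":0,"ty":0,"tz":0.7,"wx":0,"wy":0,"wz":0,"claw":0.2},{"tx":0,"ty":0,"tz":0.7,"wx":0,"wy":0,"wz":0,"claw":0.2},{"tx":0,"ty":0,"tz":0.7,"wx":0,"wy":0,"wz":0,"claw":0.2}]'; python3 -m handwheel '[{"tx":0,"ty":0,"tz":0.1,"wx":0,"wy":0,"wz":0,"claw":0.2},{"tx":0,"ty":0,"tz":0.1,"wx":0,"wy":0,"wz":0,"claw":0.2},{"tx":0,"ty":0,"tz":0.1,"wx":0,"wy":0,"wz":0,"claw":0.2}]'
```

```text
clock: 7.8
position: [0.5713, 0.3272, 0.043]
ee_rot: [2.221, 2.221, 0.001]
force: [0.2, -0.2, 3.7]
width: 0.362
clock: 8.05
position: [0.5717, 0.3273, 0.0428]
ee_rot: [2.221, 2.221, 0.003]
force: [-1.4, -1.8, 10.9]
width: 0.369
```

Force is now +11 N upward, so the bottle is on the floor. I'll back off 1 mm, release and rise.

```bash
python3 -m handwheel '[{"tx":0,"ty":0,"tz":-0.1,"wx":0,"wy":0,"wz":0,"claw":0.2},{"tx":0,"ty":0,"tz":-0.1,"wx":0,"wy":0,"wz":0,"claw":0.45},{"tx":0,"ty":0,"tz":-0.1,"wx":0,"wy":0,"wz":0,"claw":0.65},{"tx":0,"ty":0,"tz":-0.1,"wx":0,"wy":0,"wz":0,"claw":0.65},{"tx":0,"ty":0,"tz":-0.1,"wx":0,"wy":0,"wz":0,"claw":0.65},{"tx":0,"ty":0,"tz":-0.1,"wx":0,"wy":0,"wz":0,"claw":0.65},{"tx":0,"ty":0,"tz":-1.5,"wx":0,"wy":0,"wz":0,"claw":0.65},{"tx":0,"ty":0,"tz":-4,"wx":0,"wy":0,"wz":0,"claw":0.65},{"tx":0,"ty":0,"tz":-7,"wx":0,"wy":0,"wz":0,"claw":0.65},{"tx":0,"ty":0,"tz":-10,"wx":0,"wy":0,"wz":0,"claw":0.65},{"tx":0,"ty":0,"tz":-12,"wx":0,"wy":0,"wz":0,"claw":0.65},{"tx":-1,"ty":0,"tz":-12.5,"wx":0,"wy":0,"wz":0,"claw":0.75}]'
```

```text
clock: 9.05
position: [0.5722, 0.3204, 0.1708]
ee_rot: [-2.219, -2.224, -0.011]
force: [0.5, 0.0, 0.5]
width: 0.686
```

```bash
python3 -m handwheel '[{"tx":-2,"ty":0,"tz":0,"wx":0,"wy":0,"wz":0,"claw":0.75},{"tx":-5,"ty":0,"tz":0,"wx":0,"wy":0,"wz":0,"claw":0.75},{"tx":-9,"ty":0,"tz":0,"wx":0,"wy":0,"wz":0,"claw":0.75},{"tx":-13,"ty":0,"tz":0,"wx":0,"wy":0,"wz":0,"claw":0.75},{"tx":-17,"ty":0,"tz":0,"wx":0,"wy":0,"wz":0,"claw":0.75},{"tx":-21,"ty":-0.5,"tz":0,"wx":0,"wy":0,"wz":0,"claw":0.75},{"tx":-25,"ty":-1,"tz":0,"wx":0,"wy":0,"wz":0,"claw":0.75},{"tx":-29,"ty":-1.5,"tz":0,"wx":0,"wy":0,"wz":0,"claw":0.75},{"tx":-33,"ty":-2,"tz":0,"wx":0,"wy":0,"wz":0,"claw":0.75},{"tx":-37,"ty":-2.4,"tz":0,"wx":0,"wy":0,"wz":0,"claw":0.75},{"tx":-41,"ty":-2.4,"tz":0,"wx":0,"wy":0,"wz":0,"claw":0.75},{"tx":-44,"ty":-2.4,"tz":0,"wx":0,"wy":0,"wz":0,"claw":0.75}]'; python3 -m handwheel '[{"tx":-2,"ty":0,"tz":1,"wx":0,"wy":0,"wz":0,"claw":0.75},{"tx":-2.8,"ty":0,"tz":3,"wx":0,"wy":0,"wz":0,"claw":0.75},{"tx":-2.8,"ty":0,"tz":4.5,"wx":0,"wy":0,"wz":0,"claw":0.75},{"tx":-2.8,"ty":0,"tz":5,"wx":0,"wy":0,"wz":0,"claw":0.75},{"tx":-2.8,"ty":0,"tz":5,"wx":0,"wy":0,"wz":0,"claw":0.75},{"tx":-2.8,"ty":0,"tz":5,"wx":0,"wy":0,"wz":0,"claw":0.75}]'
python3 - <<'E'
from h import *
q,w=cloud("side");s=sensors.observe();p,_=vision.get_image("wrist")
print(s["position"],wpix(np.array([0,0,s["position"][2]-.084])))
cv2.imwrite("pics/c9.png",np.hstack([cv2.resize(q,(400,300)),cv2.resize(p[190:310,240:400],(400,300))]))
hsv=cv2.cvtColor(q,cv2.COLOR_BGR2HSV)
b=(hsv[...,0]<18)&(hsv[...,1]>120)&(w[...,1]>.25)&(w[...,1]<.38)&(abs(w[...,0]-.57)<.05)&(w[...,2]>.01)
print(np.percentile(w[b],[3,50,97],axis=0).round(3))
E
```

```text
clock: 10.05
position: [0.5455, -0.1274, 0.1662]
ee_rot: [2.225, 2.218, -0.002]
force: [0.7, -0.8, -0.2]
width: 0.751
clock: 10.55
position: [0.5469, -0.1506, 0.1167]
ee_rot: [-2.22, -2.222, 0.0]
force: [-0.1, 0.1, 0.2]
width: 0.751
[ 0.54739205 -0.15058176  0.11721536] [320.63092845 266.13763095]
[[0.55  0.312 0.012]
 [0.555 0.333 0.043]
 [0.572 0.346 0.063]]
```

View pics/c9.png

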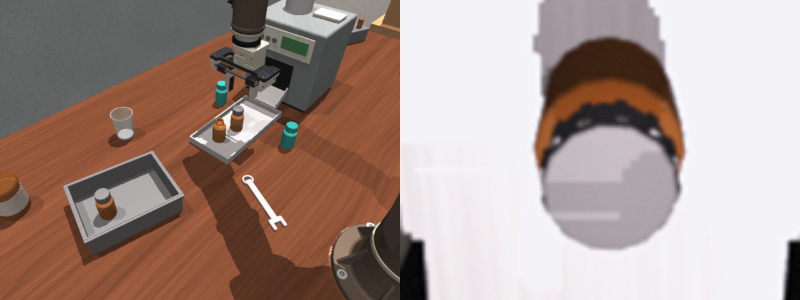

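The first bottle stands upright in the tote. The second cap is at about (324.8, 264.8), against an expected (320.6, 266.1). I'll shift +2 mm along y and +1 mm along x, then descend and grip.

```bash
python3 -m handwheel '[{"tx":0.1,"ty":0.2,"tz":2.5,"wx":0,"wy":0,"wz":0,"claw":0.75},{"tx":0.1,"ty":0.2,"tz":5,"wx":0,"wy":0,"wz":0,"claw":0.75},{"tx":0.1,"ty":0.2,"tz":6.7,"wx":0,"wy":0,"wz":0,"claw":0.75},{"tx":0.1,"ty":0.2,"tz":7.4,"wx":0,"wy":0,"wz":0,"claw":0.75},{"tx":0.1,"ty":0.2,"tz":7.4,"wx":0,"wy":0,"wz":0,"claw":0.75},{"tx":0.1,"ty":0.2,"tz":7.4,"wx":0,"wy":0,"wz":0,"claw":0.2},{"tx":0.1,"ty":0.2,"tz":7.4,"wx":0,"wy":0,"wz":0,"claw":0.2},{"tx":0.1,"ty":0.2,"tz":7.4,"wx":0,"wy":0,"wz":0,"claw":0.2},{"tx":0.1,"ty":0.2,"tz":7.4,"wx":0,"wy":0,"wz":0,"claw":0.2},{"tx":0.1,"ty":0.2,"tz":7.4,"wx":0,"wy":0,"wz":0,"claw":0.2},{"tx":0.1,"ty":0.2,"tz":7.4,"wx":0,"wy":0,"wz":0,"claw":0.2},{"tx":0.1,"ty":0.2,"tz":7.4,"wx":0,"wy":0,"wz":0,"claw":0.2}]' 25; python3 -m handwheel '[{"tx":0,"ty":0,"tz":0,"wx":0,"wy":0,"wz":0,"claw":0.2},{"tx":0,"ty":0,"tz":-1,"wx":0,"wy":0,"wz":0,"claw":0.2},{"tx":0,"ty":0,"tz":-2.5,"wx":0,"wy":0,"wz":0,"claw":0.2},{"tx":0,"ty":0,"tz":-4,"wx":0,"wy":0,"wz":0,"claw":0.2},{"tx":0,"ty":0,"tz":-4,"wx":0,"wy":0,"wz":0,"claw":0.2},{"tx":0,"ty":0,"tz":-4,"wx":0,"wy":0,"wz":0,"claw":0.2}]'
python3 - <<'E'
from h import *
p,_=vision.get_image("side");q,_=vision.get_image("scene")
cv2.imwrite("pics/c10.png",np.hstack([cv2.resize(p[90:250,310:470],(400,400)),cv2.resize(q[110:270,180:340],(400,400))]))
E
```

```text
clock: 11.65
position: [0.5492, -0.1501, 0.043]
ee_rot: [2.221, 2.221, 0.001]
force: [-1.0, 0.5, 4.0]
width: 0.363
clock: 12.15
position: [0.5496, -0.1501, 0.0834]
ee_rot: [2.221, 2.22, 0.002]
force: [-0.6, 0.1, -1.6]
width: 0.362
```

View pics/c10.png

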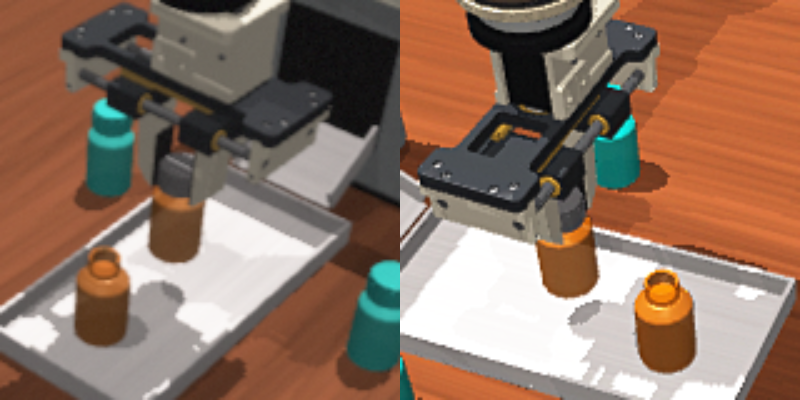

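The second bottle is lifted upright and the open bottle is undisturbed. I'll raise it fully before crossing over the open bottle, then go to the tote at (0.546, 0.231).

```bash
python3 -m handwheel '[{"tx":0,"ty":0,"tz":-2,"wx":0,"wy":0,"wz":0,"claw":0.2},{"tx":0,"ty":0,"tz":-5,"wx":0,"wy":0,"wz":0,"claw":0.2},{"tx":0,"ty":0,"tz":-8,"wx":0,"wy":0,"wz":0,"claw":0.2},{"tx":1,"ty":0,"tz":-9.5,"wx":0,"wy":0,"wz":0,"claw":0.2},{"tx":3,"ty":0,"tz":-9.5,"wx":0,"wy":0,"wz":0,"claw":0.2},{"tx":6,"ty":0,"tz":-9.5,"wx":0,"wy":0,"wz":0,"claw":0.2},{"tx":9,"ty":0,"tz":-9.5,"wx":0,"wy":0,"wz":0,"claw":0.2},{"tx":12,"ty":0,"tz":-9.5,"wx":0,"wy":0,"wz":0,"claw":0.2},{"tx":15,"ty":0,"tz":-9.5,"wx":0,"wy":0,"wz":0,"claw":0.2},{"tx":18,"ty":0,"tz":-9.5,"wx":0,"wy":0,"wz":0,"claw":0.2},{"tx":21,"ty":0,"tz":-9.5,"wx":0,"wy":0,"wz":0,"claw":0.2},{"tx":24,"ty":0,"tz":-9.5,"wx":0,"wy":0,"wz":0,"claw":0.2}]' && python3 -m handwheel '[{"tx":3,"ty":0,"tz":0,"wx":0,"wy":0,"wz":0,"claw":0.2},{"tx":6,"ty":-0.3,"tz":0,"wx":0,"wy":0,"wz":0,"claw":0.2},{"tx":9,"ty":-0.3,"tz":0,"wx":0,"wy":0,"wz":0,"claw":0.2},{"tx":12,"ty":-0.3,"tz":0,"wx":0,"wy":0,"wz":0,"claw":0.2},{"tx":13.7,"ty":-0.3,"tz":0,"wx":0,"wy":0,"wz":0,"claw":0.2},{"tx":14.1,"ty":-0.3,"tz":0,"wx":0,"wy":0,"wz":0,"claw":0.2},{"tx":14.1,"ty":-0.3,"tz":0,"wx":0,"wy":0,"wz":0,"claw":0.2},{"tx":14.1,"ty":-0.3,"tz":2.5,"wx":0,"wy":0,"wz":0,"claw":0.2},{"tx":14.1,"ty":-0.3,"tz":5,"wx":0,"wy":0,"wz":0,"claw":0.2},{"tx":14.1,"ty":-0.3,"tz":5,"wx":0,"wy":0,"wz":0,"claw":0.2},{"tx":14.1,"ty":-0.3,"tz":5,"wx":0,"wy":0,"wz":0,"claw":0.2}]'
python3 - <<'E'
from h import *
print(sensors.observe()["position"])
p,_=vision.get_image("side");q,_=vision.get_image("scene")
cv2.imwrite("pics/c11.png",np.hstack([cv2.resize(p[180:420,90:330],(400,400)),cv2.resize(q[160:400,360:600],(400,400))]))
E
```

```text
clock: 13.25
position: [0.5482, 0.0913, 0.1766]
ee_rot: [-2.221, -2.221, 0.002]
force: [0.6, 0.5, -1.4]
width: 0.366
clock: 14.17
position: [0.5452, 0.2287, 0.1265]
ee_rot: [-2.223, -2.219, 0.006]
force: [0.3, 1.2, -0.7]
width: 0.362
[0.54520041 0.22874368 0.12649486]
```

View pics/c11.png

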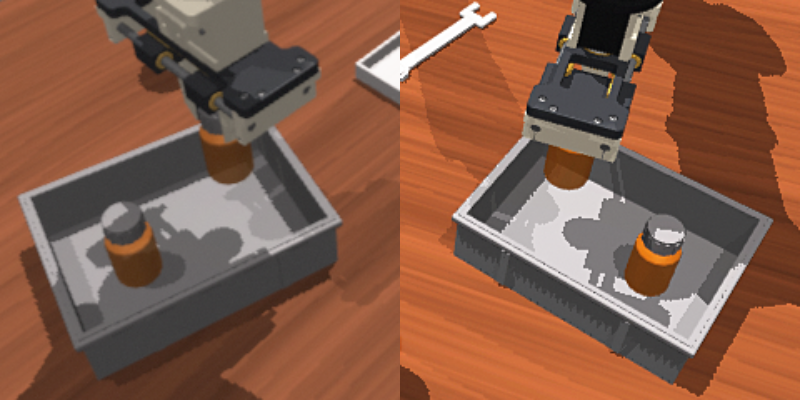

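It hangs clear of the walls and of the first bottle. Lowering.

```bash
python3 -m handwheel '[{"tx":0,"ty":0,"tz":2,"wx":0,"wy":0,"wz":0,"claw":0.2},{"tx":0,"ty":0,"tz":4,"wx":0,"wy":0,"wz":0,"claw":0.2},{"tx":0,"ty":0,"tz":6,"wx":0,"wy":0,"wz":0,"claw":0.2},{"tx":0,"ty":0,"tz":7,"wx":0,"wy":0,"wz":0,"claw":0.2},{"tx":0,"ty":0,"tz":7.6,"wx":0,"wy":0,"wz":0,"claw":0.2},{"tx":0,"ty":0,"tz":7.6,"wx":0,"wy":0,"wz":0,"claw":0.2},{"tx":0,"ty":0,"tz":7.6,"wx":0,"wy":0,"wz":0,"claw":0.2}]'
```

```text
clock: 14.85
position: [0.5467, 0.2312, 0.0526]
ee_rot: [2.221, 2.221, 0.002]
force: [0.2, 0.5, -1.5]
width: 0.364
```

```bash
python3 -m handwheel '[{"tx":0,"ty":0,"tz":0.3,"wx":0,"wy":0,"wz":0,"claw":0.2},{"tx":0,"ty":0,"tz":0.6,"wx":0,"wy":0,"wz":0,"claw":0.2},{"tx":0,"ty":0,"tz":0.8,"wx":0,"wy":0,"wz":0,"claw":0.2},{"tx":0,"ty":0,"tz":0.8,"wx":0,"wy":0,"wz":0,"claw":0.2},{"tx":0,"ty":0,"tz":0.8,"wx":0,"wy":0,"wz":0,"claw":0.2}]'
```

```text
clock: 15.27
position: [0.5463, 0.2312, 0.044]
ee_rot: [2.221, 2.221, 0.001]
force: [-0.1, 0.4, 2.3]
width: 0.363
```

```bash
python3 -m handwheel '[{"tx":0,"ty":0,"tz":0.05,"wx":0,"wy":0,"wz":0,"claw":0.2},{"tx":0,"ty":0,"tz":0.05,"wx":0,"wy":0,"wz":0,"claw":0.2}]'; python3 -m handwheel '[{"tx":0,"ty":0,"tz":0,"wx":0,"wy":0,"wz":0,"claw":0.4},{"tx":0,"ty":0,"tz":0,"wx":0,"wy":0,"wz":0,"claw":0.65},{"tx":0,"ty":0,"tz":0,"wx":0,"wy":0,"wz":0,"claw":0.65},{"tx":0,"ty":0,"tz":0,"wx":0,"wy":0,"wz":0,"claw":0.65},{"tx":0,"ty":0,"tz":0,"wx":0,"wy":0,"wz":0,"claw":0.65},{"tx":0,"ty":0,"tz":-1.5,"wx":0,"wy":0,"wz":0,"claw":0.65},{"tx":0,"ty":0,"tz":-4,"wx":0,"wy":0,"wz":0,"claw":0.65},{"tx":0,"ty":0,"tz":-7,"wx":0,"wy":0,"wz":0,"claw":0.65},{"tx":0,"ty":0,"tz":-10,"wx":0,"wy":0,"wz":0,"claw":0.65},{"tx":0,"ty":0,"tz":-13,"wx":0,"wy":0,"wz":0,"claw":0.65},{"tx":-2,"ty":0,"tz":-15,"wx":0,"wy":0,"wz":0,"claw":0.65},{"tx":-5,"ty":0,"tz":-15,"wx":0,"wy":0,"wz":0,"claw":0.65}]'; python3 -m handwheel '[{"tx":-3,"ty":0,"tz":0,"wx":0,"wy":0,"wz":0,"claw":0.65},{"tx":-6,"ty":0,"tz":0,"wx":0,"wy":0,"wz":0,"claw":0.65},{"tx":-9,"ty":0,"tz":0,"wx":0,"wy":0,"wz":0,"claw":0.65},{"tx":-11,"ty":0,"tz":0,"wx":0,"wy":0,"wz":0,"claw":0.65},{"tx":-12,"ty":0,"tz":0,"wx":0,"wy":0,"wz":0,"claw":0.65},{"tx":-12,"ty":0,"tz":0,"wx":0,"wy":0,"wz":0,"claw":0.65},{"tx":-12,"ty":0,"tz":0,"wx":0,"wy":0,"wz":0,"claw":0.65}]'
python3 - <<'E'
from h import *
for cam in("side","scene"):
    p,W=cloud(cam);cv2.imwrite(f"pics/f_{cam}.png",p)
    for lab in("bottle_a","open_bottle"):
        for o in nets.cut_out(lab,cam):
            w=W[o["region"]];w=w[~np.isnan(w[:,0])];print(cam,lab,round(o["score"],2),np.median(p[o["region"]],0),np.median(w,0).round(3),np.percentile(w[:,2],[2,98]).round(3))
cv2.imwrite("pics/f.png",np.hstack([cv2.resize(cv2.imread(f"pics/f_{c}.png"),(400,300)) for c in("side","scene")]))
E
```

```text
clock: 15.43
position: [0.5463, 0.2313, 0.044]
ee_rot: [2.221, 2.221, 0.002]
force: [-2.8, -0.6, 7.2]
width: 0.363
clock: 16.43
position: [0.5479, 0.1851, 0.1979]
ee_rot: [2.215, 2.226, 0.013]
force: [1.5, 0.4, 0.2]
width: 0.651
clock: 17.02
position: [0.546, 0.0618, 0.1931]
ee_rot: [-2.221, -2.221, -0.001]
force: [1.2, 2.1, -0.2]
width: 0.644
side bottle_a 0.7 [81. 86. 31.] [ 0.666 -0.217  0.027] [0.004 0.054]
side bottle_a 0.64 [52. 64. 84.] [0.534 0.236 0.058] [0.006 0.087]
side bottle_a 0.62 [77. 78. 83.] [0.561 0.283 0.023] [0.003 0.066]
side bottle_a 0.6 [83. 88. 32.] [ 0.38  -0.189  0.051] [0.004 0.081]
side bottle_a 0.58 [53. 66. 93.] [0.558 0.33  0.059] [0.011 0.087]
side open_bottle 0.96 [ 46.  73. 107.] [ 0.545 -0.061  0.05 ] [0.007 0.079]
scene bottle_a 0.95 [ 23.  66. 109.] [0.558 0.229 0.059] [0.01  0.087]
scene bottle_a 0.9 [106. 115.  12.] [ 0.398 -0.197  0.049] [0.005 0.081]
scene bottle_a 0.8 [105. 113.  11.] [ 0.691 -0.221  0.053] [0.004 0.082]
scene bottle_a 0.62 [ 31.  73. 111.] [0.584 0.323 0.058] [0.009 0.086]
scene open_bottle 0.9 [ 32.  81. 138.] [ 0.566 -0.067  0.051] [0.005 0.078]
```

View pics/f.png

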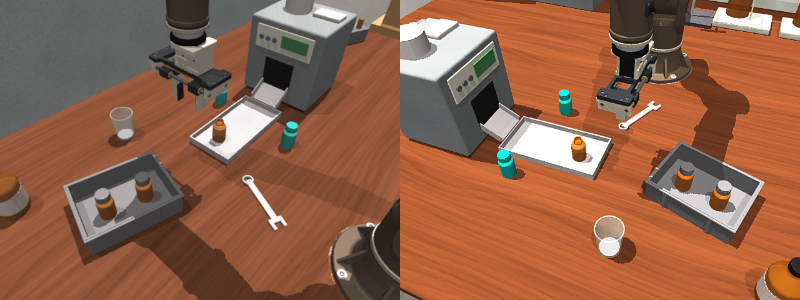

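Both views show the two capped bottles upright in the tote, side (105,205) and (144,185), with tops at 0.086 m. The open bottle stands alone in the tray and the gripper is clear of everything.

```bash
python3 -c "
from cell import arm
print(arm.sign_off())"
```

```text
the job is handed in; nothing more can be done
None
```

Both capped bottles now stand upright on the tote floor, at about (0.572, 0.327) and (0.546, 0.231). The bottle without a cap is still in its place in the tray, and I left both turquoise look-alikes alone. I handed the job in at about 17 s of the 64 s allowed.

- **Last checks:** the side and scene views show both caps about 86 mm above the bench; 85 mm is expected for bottles standing upright on the tote floor. The gripper was clear of everything.
- **One disagreement:** the jaws closed to about 34 mm, which is the cap's width, not the 42 mm body I had aimed for. The cameras showed the fingertips ending about 30 mm higher than the given tool data says. The bottles were therefore carried by their caps, and neither slipped or tilted in the pictures.
- **A refused command and a false detection:** the first move command was refused as invalid and ran once every value was written out. In the last pictures the bottle network also gave one false detection, on the empty part of the tote.

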